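# Lock the filter cartridge into the bench dust extractor

### The job

Fit the filter cartridge into the round port of the bench dust extractor: find by feel where its two lugs drop through the keyed ring, press it down against the spring, turn it a quarter clockwise seen from above, and let it spring up into its lock so that it is held there upright. Let go of it, and leave the other things on the table where they are.

Things in the scene. Friction and masses are not known exactly. Their poses are not given: they have to be found in the camera images.
- filter: Filter cartridge, upright on the table, 83 mm tall, about 0.2 kg. Origin: centre of its underside; z up its axis. White pleated barrel 48 mm dia, z = 0 to 43 mm, its foot tapered over the lowest 8 mm (38 mm dia at the bottom); grey flange 72 mm dia, z = 43 to 51 mm; grip bar on top. It is the same after a half turn.
- filter_grip (a point): Middle of the cartridge's grip bar, 66 mm above its origin, same axes. The bar reaches from z = 51 to 82 mm above the origin, is 60 mm long along x (in line with the lugs) and 18 mm thick along y: hold it across y.
- filter_lugs (a point): Middle between the cartridge's two lugs, 12 mm above its origin, same axes. The lugs stick out of the barrel along +x and -x, 68 mm over both tips, each a round steel pin 8 mm in dia (8 to 16 mm above the origin).
- extractor: Bench dust extractor, fixed: grey box 150 x 150 mm, 80 mm high, a lower black motor end behind it (to x = +126 mm, 67 mm high). Origin on the table under the centre of the round port in its top; z up. The sprung pressure plate in the port starts at z = 50 mm, about 2 N preload, 1 N per mm. Flange pressed onto the box: filter origin at z = 37 mm, about 15 N.
- port (a point): Centre of the port's mouth (76 mm dia) on the extractor's top, 80 mm above its origin, same axes. Turning: with the lugs below the ring (filter origin under z = 40 mm of the extractor) turn a quarter clockwise seen from above; the other way is blocked at once. Let up half-way round, the filter stays under the ring with its origin at z = 40 mm.
- ring (a point): Centre of the top of the fixed keyed ring in the port, 64 mm above the extractor's origin and with the extractor's axes. 8 mm thick, hole 55 mm dia, two opposite notches pass the lugs with about 0.18 rad play either way. The notches lie along this x axis turned by an unknown angle up to 0.6 rad either way (no reading gives it). Lugs on the ring: filter origin at z = 56 mm; in the notches it drops 6 to 8 mm.
- lock (a point): Centre of the filter's underside when locked, 44 mm above the extractor's origin, with the extractor's axes. The ring's underside has two pockets 4 mm deep, 90 degrees from the notches, with about 0.2 rad play either way and an end stop past them. Let up there, the spring lifts the filter into the pockets: flange 7 mm above the box.
- needle_tin: Bystander to be left alone: red-lidded round tin, 62 dia x 21 mm. Origin: centre of its underside.
- brass_weight: Bystander to be left alone: turned brass weight with a knob, 46 dia x 67 mm. Origin: centre of its underside.
- water_jar: Bystander to be left alone: waisted glass jar, 58 dia x 86 mm. Origin: centre of its underside.
- thread_spool: Bystander to be left alone: wooden thread spool, 36 dia x 46 mm. Origin: centre of its underside.
- paste_jar: Bystander to be left alone: glass jar of white paste, 58 dia x 66 mm. Origin: centre of its underside.
- book: Bystander to be left alone: thin brown book lying flat, 141 x 158 x 17 mm. Origin: centre of its underside.
Things that resemble listed ones, but are neither listed nor needed, are in the scene too. Leave any blue or green look-alike of the filter alone.

How it is judged (in metres and radians):
On the way:
1. with its lugs through the ring, the filter is pressed down against the spring until the lugs are below the ring (horizontal distance between filter and port below 0.005 m and z of filter in the frame of extractor below 0.04 m), for 0.1 s.
At the end, for the whole second after the job is handed in: The filter sits in the port within 5 mm of its centre, upright within 0.08 rad, at rest, its origin 41.5 to 46.5 mm above the extractor's origin (lugs sprung up into the lock pockets), and released (horizontal distance between filter and port below 0.005 m and z of filter in the frame of extractor between 0.0415 and 0.0465 m and angle between filter's own z axis and vertical below 0.08 rad and linear speed of filter below 0.02 m/s); the robot touches nothing.
It fails at once if another thing is knocked over or pushed more than 30 mm (distance of any of needle_tin, brass_weight, water_jar, thread_spool, paste_jar, book from where it was at the start of the episode above 0.03 m or angle between any of needle_tin, brass_weight, water_jar, thread_spool, paste_jar, book's own z axis and vertical above 0.5 rad).
It also fails if it takes over 64 s, if anything falls off the work surface, if the arm or the gripper's body presses on something with over 40 N, if the wrist force passes 120 N, or if a joint passes its speed limit or range.

### The arm

A 6-joint arm with a two-finger parallel gripper is mounted at the origin on a cart in front of the work surface, level with it; the furniture and walls round the work are solid. World frame = base frame: x ahead of the robot, y to its left, z up, the work surface at z = 0. Lengths are in m, angles in degrees, forces in N, time in s.
With the tool pointing down it reaches from about 0.35 to 0.925 m from the base axis. Payload 6.4 kg.
Tool frame: the origin (TCP) lies at the very end of the fingers, on their centre line; the grasp point (between the pads) lies 19 mm behind it; z points along the fingers, y is the line along which they close (so a half turn about z gives the same grasp; the last joint's range is limited). The gripper opens to 94 mm and grips with 3 to 60 N. Pads are 16 mm wide; open, the fingers measure 119 mm over their backs; the gripper's body (75 mm by 177 mm) begins 78 mm behind the grasp point.
Start: joints at [64.739, 14.043, 89.255, -0, 76.702, -9.975], TCP at [0.171, 0.627, 0.205] pointing down, gripper open.
Joint ranges: [-179.41, 179.41], [-58.25, 129.5], [7.25, 145.43], [-54.29, 234.29], [11.92, 165.04], [-157.13, 157.13]. Speed limits (degrees/s): [147.25, 147.25, 180, 180, 180, 180].

### API

Orientations are given as [roll, pitch, yaw] about the fixed x, y, z axes, in that order (R = Rz(yaw) Ry(pitch) Rx(roll)).
In Python, from workcell import robot gives the robot as it stands.
- The arm moves only by the tool move_arm, never from a script. Its argument "deltas" is a list of rows, each a list of 3 entries, a list of its own where there are three numbers: the closure in counts, from 0 (fully open) to 255 (shut), then the shift along the tool's x, y, z in mm, then the turn about the tool's z in degrees. A call has 1 to 20 rows; each row is the pose to reach, as a shift and turn from the pose commanded when the call began, along the tool's axes at that moment; what a row does not reach only later rows make up. A row lasts 1/12 s, in which the tool goes at most 41.7 mm and 7.16 degrees, less where a joint would pass 70% of its speed; a pose out of reach is approached as far as the arm can. A call with a gripper value outside its range is refused whole. The fingers move at their own pace and stop on an object; "force" is the grip in N (left out, the last holds). Time passes only in rows, so rows that repeat a pose let the fingers close. It gives the time, the measured TCP pose, the force, the opening and the grip force at its end, in the units of the state.
- robot.sense(): the state, without advancing time (a new reading comes with each control period).
- robot.get_image(name): name is "side" or "top"; returns a dict with "image" (480x640x3 uint8, red, green, blue), "fx", "fy", "cx", "cy" (pixels), "extrinsics" (4x4, takes a point from world to camera coordinates). Camera axes: x right, y up, looking along -z (the intrinsics and any distortion apply to the point x, -y, -z); pixel columns grow to the right and rows downward; lengths in m; the calibration is good to about 2 mm. A picture is of the moment at which its call begins. There is no depth.
- robot.finish_job(): hands the job in; it is judged then, once.
The state is a dict: "clock": time; "joints": joint angles; "qd": joint speeds; "effort": joint torques, N m; "eef_pos": TCP position; "ee_rot": TCP orientation; "wrist_force": force on the tool from outside, world axes, zero at the start; "ft_torque": the same for the moment, N m; "width": finger opening in m; "grip_force": force on a finger pad.
Only numpy, scipy, OpenCV 4.12 (cv2) and the standard library are available. Lean on these libraries where they do the work, as an engineer would, in place of code of your own. Each camera call takes 0.05 s, during which the arm holds its last target. There are 200 camera calls.

## Working session

There is one attempt and no reset: what is moved stays moved. The work goes in short steps, Python scripts to look and compute and a tool call to move; the robot and the scene stay as the last step left them, time stands still between calls to the robot, and variables do not carry over. Pictures are saved under pics/ and viewed, at most 10 in all, crops included, and the job is handed in when it is done.

Besides the shell and the picture viewer there is one more tool, called after "Call:" as a command line: name --argument value ..., lists and objects as JSON in quotes. move_arm: Moves the arm, as the interface text tells. Its arguments: {"type":"object","properties":{"deltas":{"type":"array"},"force":{"type":"number"}},"required":["deltas"]}

```bash
mkdir -p pics; cat > h.py <<'E'
from workcell import robot
import numpy as np, cv2
def grab(n,f=None):
    d=robot.get_image(n)
    if f: cv2.imwrite(f,d["image"][:,:,::-1])
    return d
def ray(d,u,v):
    E=np.array(d["extrinsics"]);R=E[:3,:3];t=E[:3,3]
    c=-R.T@t; k=np.array([(u-d["cx"])/d["fx"],-(v-d["cy"])/d["fy"],-1.]); return c,R.T@k
def plane(d,u,v,z):
    c,r=ray(d,u,v); return c+r*(z-c[2])/r[2]
def tri(d1,p1,d2,p2):
    c1,r1=ray(d1,*p1);c2,r2=ray(d2,*p2)
    s=np.linalg.lstsq(np.c_[r1,-r2],c2-c1,rcond=None)[0]
    a,b=c1+s[0]*r1,c2+s[1]*r2; return (a+b)/2,np.linalg.norm(a-b)
def proj(d,p):
    E=np.array(d["extrinsics"]);q=E[:3,:3]@p+E[:3,3]
    return d["cx"]-d["fx"]*q[0]/q[2], d["cy"]+d["fy"]*q[1]/q[2]
E
python3 - <<'E'
from h import *
for n in("top","side"):
    d=grab(n,f"pics/{n}0.png"); print(n,{k:v for k,v in d.items() if k!="image"})
print(robot.sense())
E
```

```text
top {'fx': 468.7048939161214, 'fy': 468.7048939161214, 'cx': 316.9119798690268, 'cy': 230.47906448113147, 'extrinsics': array([[ 0.02990851, -0.99953097, -0.00658259,  0.14492145],
       [ 0.99184123,  0.02886068,  0.12416936, -0.54152812],
       [-0.12392115, -0.01024261,  0.9922392 , -0.91143348],
       [ 0.        ,  0.        ,  0.        ,  1.        ]])}
side {'fx': 476.4327197166116, 'fy': 476.4327197166116, 'cx': 316.9384036554346, 'cy': 234.02515457681187, 'extrinsics': array([[-0.99897459, -0.04458206,  0.00788774,  0.52356729],
       [ 0.03263737, -0.58837986,  0.8079257 ,  0.00435248],
       [-0.031378  ,  0.80735468,  0.58923157, -1.14994363],
       [ 0.        ,  0.        ,  0.        ,  1.        ]])}
{'clock': 0.1, 'joints': array([ 6.47395969e+01,  1.40786736e+01,  8.93155728e+01, -1.08972590e-03,
        7.67005845e+01, -9.97721981e+00]), 'qd': array([ 0.02408408,  0.008568  , -0.20164447, -0.11439921,  0.01325925,
       -0.03954341]), 'effort': array([ 7.87378140e-04, -4.16911089e+01, -3.15527487e+01,  6.86374982e-02,
        3.09436291e-02, -7.68929181e-05]), 'eef_pos': array([0.17113041, 0.62653079, 0.20449375]), 'ee_rot': array([-1.79906420e+02, -1.53860347e-02,  1.64717056e+02]), 'wrist_force': array([ 0.31887654, -0.27273022, -0.13846789]), 'ft_torque': array([-0.0130497 , -0.03289435,  0.00279526]), 'grip_force': 0.0, 'width': 0.09392550716389875}
```

View pics/top0.png

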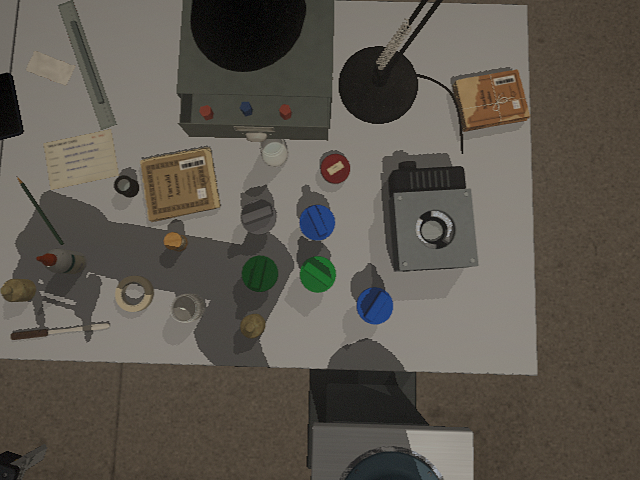

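View pics/side0.png

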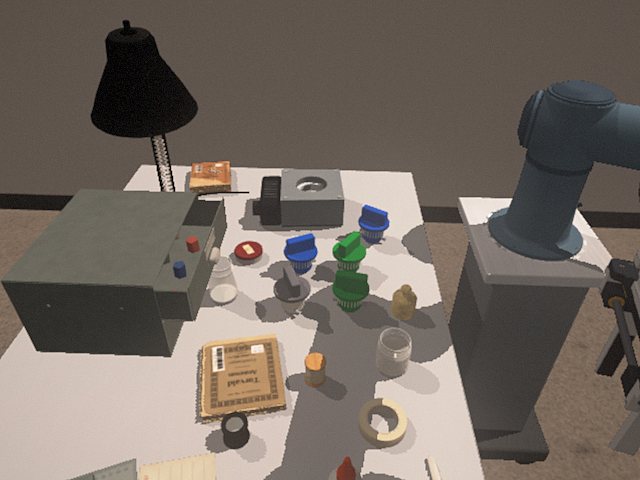

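The cartridges in the top view are grey at (258,213), blue at (317,222) and (375,306), and green at (260,273) and (318,273). Only the grey one has the grey flange from the description. The port is at about (434,229). I'll confirm both in one enlarged crop.

```bash
python3 - <<'E'
import cv2,numpy as np
t=cv2.imread("pics/top0.png");s=cv2.imread("pics/side0.png")
c=lambda i,x,y,w,h,k:cv2.resize(np.clip(i[y:y+h,x:x+w].astype(float)*1.5,0,255).astype(np.uint8),(400,300),interpolation=cv2.INTER_CUBIC)
a=np.vstack([np.hstack([c(t,218,178,80,60,5),c(s,252,258,80,60,5)]),np.hstack([c(t,374,150,120,90*120//120+0,1) if 0 else c(t,370,155,160,120,1),c(s,240,150,120,90,1)])])
cv2.imwrite("pics/crop1.png",a)
E
```

```text
(no output)
```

View pics/crop1.png

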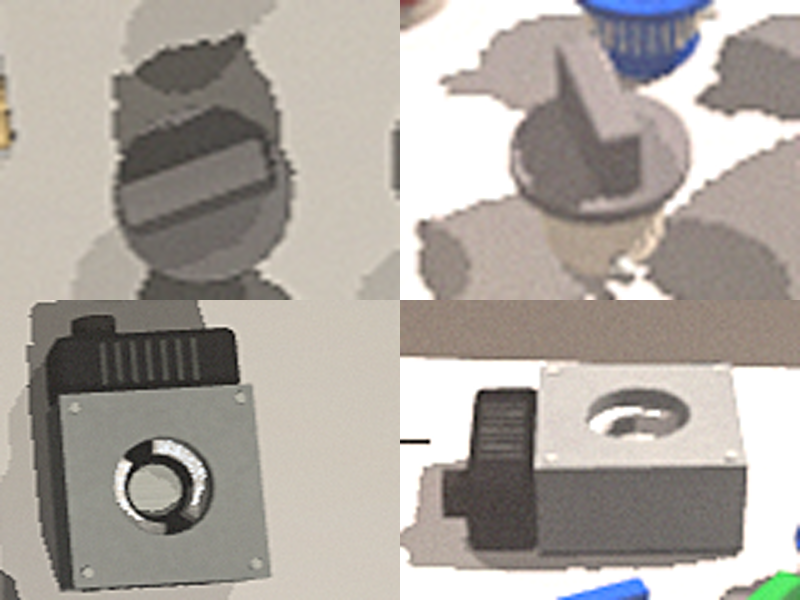

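The crop confirms it: the grey cartridge with the white barrel is the filter, and its bar top is centred at about (257,215) top and (291,276) side. In the extractor port I can see the ring's bright arcs, with dark notch gaps at about (428,215) and (443,244) in the top view. Next I'll triangulate.

```bash
python3 - <<'E'
from h import *
T=grab("top");S=grab("side")
def tp(x,y):return 218+x/5,178+y/5
def sp(x,y):return 252+(x-400)/5,258+y/5
def te(x,y):return 370+x/2.5,155+(y-300)/2.5
def se(x,y):return 240+(x-400)*.3,150+(y-300)*.3
p,e=tri(T,tp(195,183),S,sp(594,91));print("bar top",p,e)
c=[plane(T,*tp(*q),.082) for q in((120,187),(262,138),(268,178),(130,228))];print("bar by plane",np.mean(c,0))
v=c[1]-c[0]+c[2]-c[3];print("bar yaw",np.degrees(np.arctan2(v[1],v[0])),np.linalg.norm(v)/2)
P=[]
for a,b in(((74,407),(547,457)),((240,397),(552,371)),((256,563),(722,366)),((87,572),(731,455))):
    q,e=tri(T,te(*a),S,se(*b));P.append(q);print("screw",q.round(4),round(e,4),plane(T,*te(*a),.08).round(4),plane(S,*se(*b),.08).round(4))
P=np.array([plane(T,*te(*a),.08) for a in((74,407),(240,397),(256,563),(87,572))])
C=P.mean(0);v=P[0]+P[1]-P[2]-P[3];print("port",C,"yaw",np.degrees(np.arctan2(v[1],v[0])))
# port mouth ellipse prediction: top & side edges
for n,d in(("top",T),("side",S)):
    g=cv2.resize(d["image"][:,:,::-1],None,fx=4,fy=4,interpolation=cv2.INTER_CUBIC)
    for z,r,col in((.08,.038,(0,0,255)),(.064,.0275,(0,255,0))):
        a=np.linspace(0,2*np.pi,60);pts=np.array([proj(d,np.array([C[0]+r*np.cos(t),C[1]+r*np.sin(t),z])) for t in a])
        cv2.polylines(g,[((pts+.5)*4).astype(int)],True,col,1)
    u,w=proj(d,C);u,w=int(u*4),int(w*4)
    k=cv2.resize(g[w-100:w+100,u-100:u+100],(400,400)); 
    out=k if n=="top" else np.hstack([out,k])
cv2.imwrite("pics/port.png",np.clip(out*1.6,0,255).astype(np.uint8))
E
```

```text
bar top [0.56062521 0.27746845 0.07529689] 0.00216907858539378
bar by plane [0.55860194 0.27650323 0.082     ]
bar yaw -68.56255808738277 0.05697640935813417
screw [0.6009 0.0023 0.0792] 0.0021 [0.5996 0.0024 0.08  ] [0.6018 0.0032 0.08  ]
screw [ 0.6114 -0.1265  0.0776] 0.0006 [ 0.6111 -0.1257  0.08  ] [ 0.6105 -0.122   0.08  ]
screw [ 0.4815 -0.1362  0.081 ] 0.0028 [ 0.483  -0.1366  0.08  ] [ 0.4801 -0.1377  0.08  ]
screw [ 0.4723 -0.0086  0.0789] 0.0002 [ 0.4724 -0.0085  0.08  ] [ 0.4723 -0.0069  0.08  ]
port [ 0.54153918 -0.06710135  0.08      ] yaw 4.87930903196826
```

View pics/port.png

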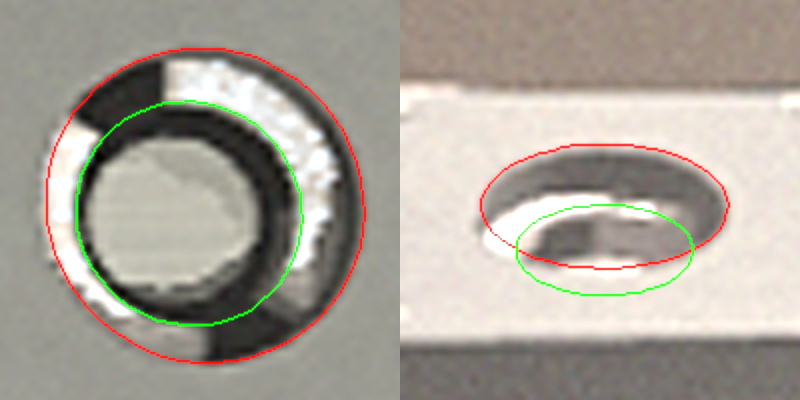

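Both views agree on the port centre, about (0.541,-0.067). The notches look about 30° anticlockwise of world x. I'll work out the first moves.

```bash
cat >> h.py <<'E'
from scipy.spatial.transform import Rotation as Ro
def delta(x,y,z,yaw):
    s=robot.sense();R=Ro.from_euler("xyz",s["ee_rot"],degrees=True).as_matrix()
    d=R.T@(np.array([x,y,z])-s["eef_pos"])*1000
    t=-((yaw-s["ee_rot"][2]+180)%360-180)
    print("clock %.2f tcp %s rot %s F %s M %s w %.4f g %.1f j6 %.1f"%(s["clock"],s["eef_pos"].round(4),s["ee_rot"].round(2),s["wrist_force"].round(1),s["ft_torque"].round(2),s["width"],s["grip_force"],s["joints"][5]))
    print("delta mm",d.round(1),"turn",round(t,1))
E
python3 - <<'E'
from h import *
T=grab("top")
C=plane(T,*proj(T,np.array([.5413,-.0668,.064])),.064)
u,w=proj(T,np.array([.54153918,-.06710135,.08]));u,w=int(u*4),int(w*4)
f=lambda x,y:((u-100+x/2)/4-.5,(w-100+y/2)/4-.5)
for q in((165,85),(85,128),(203,345),(287,318)):
    v=plane(T,*f(*q),.064)-C;print(np.degrees(np.arctan2(v[1],v[0])),np.linalg.norm(v[:2]))
delta(.5595,.277,.205,111.4)
E
```

```text
10.034009700197315 0.03223701430273044
50.772988229430695 0.03246172551098659
-173.59997913226488 0.0321197439340551
-135.91743640451534 0.03443465610139846
clock 0.25 tcp [0.1713 0.6268 0.205 ] rot [-1.7995e+02 -1.0000e-02  1.6471e+02] F [ 0.5 -1.1 -0.2] M [ 0.05 -0.    0.02] w 0.0941 g 0.0 j6 -10.0
delta mm [-4.667e+02 -2.350e+02  1.000e-01] turn 53.3
```

Call:
move_arm --deltas '[[0,[-31,-16,0],4],[0,[-62,-31,0],7],[0,[-93,-47,0],11],[0,[-124,-63,0],14],[0,[-156,-78,0],18],[0,[-187,-94,0],21],[0,[-218,-110,0],25],[0,[-249,-125,0],28],[0,[-280,-141,0],32],[0,[-311,-157,0],36],[0,[-342,-172,0],39],[0,[-373,-188,0],43],[0,[-404,-203,0],46],[0,[-435,-219,0],50],[0,[-467,-235,30],53],[0,[-467,-235,60],53],[0,[-467,-235,80],53],[0,[-467,-235,90],53],[0,[-467,-235,90],53]]' --force 15

```text
clock: 1.83
eef_pos: [0.558, 0.2766, 0.1124]
ee_rot: [-179.7, -0.0, 111.7]
wrist_force: [-0.6, 0.1, 0.6]
width: 0.094
grip_force: 0.0
```

```bash
python3 - <<'E'
from h import *
delta(.5595,.277,.055,111.4)
T=grab("top");S=grab("side")
a=T["image"][160:280,180:340];b=S["image"][180:330,210:410]
o=np.hstack([cv2.resize(a,(400,300),interpolation=2),cv2.resize(b,(400,300),interpolation=2)])
cv2.imwrite("pics/g1.png",np.clip(o[:,:,::-1]*1.5,0,255).astype(np.uint8))
E
```

```text
clock 1.83 tcp [0.558  0.2766 0.1124] rot [-1.7968e+02 -4.0000e-02  1.1170e+02] F [-0.6  0.1  0.6] M [-0.09  0.05  0.01] w 0.0940 g 0.0 j6 -5.8
delta mm [-0.2  1.9 57.4] turn 0.3
```

View pics/g1.png

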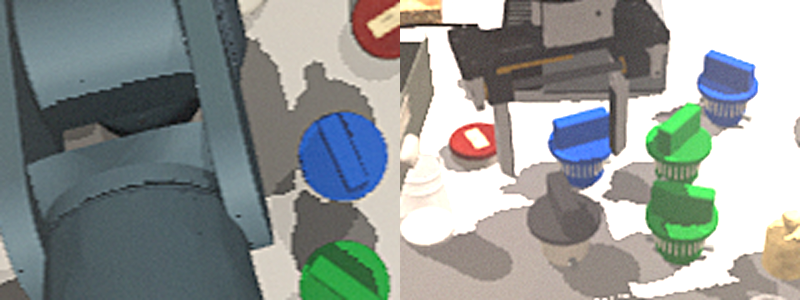

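The gripper is centred over the grey cartridge, with the fingers straddling the bar. I'll descend and grip.

Call:
move_arm --deltas '[[0,[0,2,15],0],[0,[0,2,35],0],[0,[0,2,50],0],[0,[0,2,57],0],[0,[0,2,57],0],[0,[0,2,57],0],[255,[0,2,57],0],[255,[0,2,57],0],[255,[0,2,57],0],[255,[0,2,57],0],[255,[0,2,57],0],[255,[0,2,57],0],[255,[0,2,57],0],[255,[0,2,57],0],[255,[0,2,57],0],[255,[0,2,57],0]]' --force 30

```text
clock: 3.27
eef_pos: [0.5617, 0.2779, 0.0584]
ee_rot: [-180.0, 0.0, 111.7]
wrist_force: [-0.1, 0.0, -0.4]
width: 0.0307
grip_force: 0.0
```

```bash
python3 - <<'E'
from h import *
delta(.5595,.277,.165,111.4)
E
```

```text
clock 3.27 tcp [0.5617 0.2779 0.0584] rot [-180.      0.    111.72] F [-0.1  0.  -0.4] M [-0.01  0.06 -0.02] w 0.0307 g 0.0 j6 -5.7
delta mm [-1.000e-01 -2.400e+00 -1.066e+02] turn 0.3
```

Call:
move_arm --deltas '[[255,[0,0,0],0],[255,[0,0,0],0],[255,[0,0,0],0],[255,[0,0,0],0],[255,[0,0,0],0]]' --force 40

```text
clock: 3.68
eef_pos: [0.5616, 0.2779, 0.0583]
ee_rot: [-180.0, -0.0, 111.7]
wrist_force: [0.5, 0.4, -0.3]
width: 0.0177
grip_force: 39.9
```

Call:
move_arm --deltas '[[255,[0,0,-15],0],[255,[0,0,-40],0],[255,[0,0,-70],0],[255,[0,0,-95],0],[255,[0,0,-108],2],[255,[-20,-9,-110],8],[255,[-48,-22,-110],14],[255,[-80,-37,-110],20],[255,[-112,-52,-110],27],[255,[-144,-67,-110],33],[255,[-176,-82,-110],40],[255,[-208,-97,-110],46],[255,[-240,-112,-110],53],[255,[-268,-125,-110],60],[255,[-290,-136,-110],66],[255,[-305,-143,-110],73],[255,[-313,-146,-110],79],[255,[-313,-146,-110],83],[255,[-313,-146,-110],83],[255,[-313,-146,-110],83]]'

```text
clock: 5.35
eef_pos: [0.5417, -0.0668, 0.1682]
ee_rot: [-180.0, 0.0, 28.8]
wrist_force: [0.2, 0.3, -1.2]
width: 0.0178
grip_force: 39.9
```

```bash
python3 - <<'E'
from h import *
delta(.5413,-.0668,.168,29)
S=grab("side");T=grab("top")
s=robot.sense();p=s["eef_pos"]
g=cv2.resize(S["image"][:,:,::-1],None,fx=4,fy=4,interpolation=2)
for z,r,col in((p[2]-.058+.043,.036,(0,0,255)),(p[2]-.058,.019,(0,255,0)),(p[2]-.058+.008,.024,(255,0,0))):
    a=np.linspace(0,2*np.pi,60);pts=np.array([proj(S,np.array([p[0]+r*np.cos(t),p[1]+r*np.sin(t),z])) for t in a])
    cv2.polylines(g,[((pts+.5)*4).astype(int)],True,col,1)
u,w=proj(S,p-[0,0,.04]);u,w=int(u*4),int(w*4)
k=cv2.resize(g[w-150:w+150,u-200:u+200],(800,600))
cv2.imwrite("pics/held.png",np.clip(k*1.4,0,255).astype(np.uint8))
E
```

```text
clock 5.35 tcp [ 0.5417 -0.0668  0.1682] rot [-1.7997e+02  2.0000e-02  2.8810e+01] F [ 0.2  0.3 -1.2] M [-0.06  0.15  0.01] w 0.0178 g 39.9 j6 42.2
delta mm [-0.3 -0.2  0.2] turn -0.2
```

View pics/held.png

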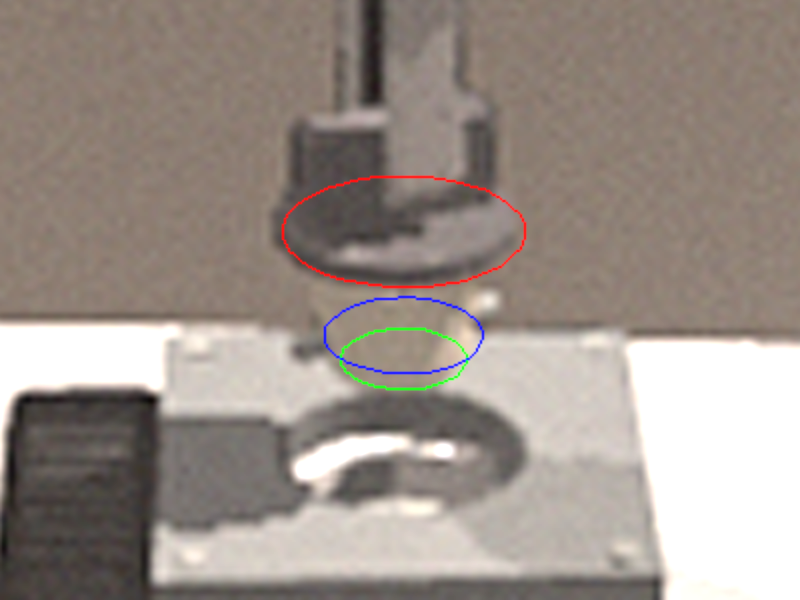

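The held cartridge sits about 1.5 mm too far along the bar relative to the port: flange centre u≈399 against mouth centre ≈405 in the 8x crop. I'll shift it and lower it into the port.

Call:
move_arm --deltas '[[255,[-1.3,0,8],0],[255,[-1.3,0,20],0],[255,[-1.3,0,33],0],[255,[-1.3,0,42],0],[255,[-1.3,0,46],0],[255,[-1.3,0,48],0],[255,[-1.3,0,50],0],[255,[-1.3,0,50],0],[255,[-1.3,0,50],0]]'

```text
clock: 6.2
eef_pos: [0.5412, -0.0676, 0.1189]
ee_rot: [180.0, -0.0, 28.7]
wrist_force: [0.1, -0.4, -1.5]
width: 0.0176
grip_force: 39.9
```

Call:
move_arm --deltas '[[255,[0,0,1.5],0],[255,[0,0,3],0],[255,[0,0,4.5],0],[255,[0,0,5.5],0],[255,[0,0,5.5],0],[255,[0,0,5.5],0]]'

```text
clock: 6.7
eef_pos: [0.5407, -0.0675, 0.1129]
ee_rot: [-180.0, 0.0, 28.7]
wrist_force: [0.3, -0.0, -1.1]
width: 0.0179
grip_force: 39.9
```

Call:
move_arm --deltas '[[255,[0,0,1.5],0],[255,[0,0,3],0],[255,[0,0,4.5],0],[255,[0,0,6],0],[255,[0,0,6],0],[255,[0,0,6],0]]'

```text
clock: 7.2
eef_pos: [0.5408, -0.0675, 0.1073]
ee_rot: [-180.0, 0.0, 28.7]
wrist_force: [-1.4, 0.1, 1.9]
width: 0.0178
grip_force: 40.0
```

```bash
python3 - <<'E'
from h import *
delta(.5413,-.0668,.0965,29)
E
```

```text
clock 7.20 tcp [ 0.5408 -0.0675  0.1073] rot [-180.      0.     28.71] F [-1.4  0.1  1.9] M [ 0.09  0.34 -0.03] w 0.0178 g 40.0 j6 42.3
delta mm [ 0.7 -0.4 10.8] turn -0.3
```

Lugs are through the ring: the origin is about 49 mm up with spring force starting. I'll press to about 38 mm.

Call:
move_arm --deltas '[[255,[-0.4,0,2],0],[255,[-0.4,0,4],0],[255,[-0.4,0,6],0],[255,[-0.4,0,8],0],[255,[-0.4,0,9.5],0],[255,[-0.4,0,10.7],0],[255,[-0.4,0,10.7],0],[255,[-0.4,0,10.7],0],[255,[-0.4,0,10.7],0]]' --force 60

```text
clock: 7.95
eef_pos: [0.541, -0.0676, 0.0978]
ee_rot: [180.0, -0.0, 28.7]
wrist_force: [-4.5, 2.0, 10.8]
width: 0.0178
grip_force: 60.0
```

```bash
python3 - <<'E'
from h import *
delta(.5413,-.0668,.0963,-61)
E
```

```text
clock 7.95 tcp [ 0.541  -0.0676  0.0978] rot [ 1.7999e+02 -4.0000e-02  2.8720e+01] F [-4.5  2.  10.8] M [ 0.45  1.02 -0.  ] w 0.0178 g 60.0 j6 42.2
delta mm [ 0.7 -0.5  1.5] turn 89.7
```

Call:
move_arm --deltas '[[255,[-0.6,-0.9,0],0],[255,[-0.6,-0.9,1],0],[255,[-0.6,-0.9,2],0],[255,[-0.6,-0.9,2.5],0],[255,[-0.6,-0.9,2.5],0],[255,[-0.6,-0.9,2.5],0]]'

```text
clock: 8.45
eef_pos: [0.5409, -0.0675, 0.0961]
ee_rot: [179.9, -0.1, 28.7]
wrist_force: [-3.2, 0.7, 12.4]
width: 0.0173
grip_force: 60.0
```

```bash
python3 - <<'E'
from h import *
delta(.5413,-.0668,.0963,-61)
E
```

```text
clock 8.45 tcp [ 0.5409 -0.0675  0.0961] rot [ 1.7989e+02 -1.1000e-01  2.8720e+01] F [-3.2  0.7 12.4] M [ 0.37  0.89 -0.  ] w 0.0173 g 60.0 j6 42.2
delta mm [ 0.7 -0.4 -0.2] turn 89.7
```

Call:
move_arm --deltas '[[255,[0,0,0.8],0],[255,[0,0,0.8],4],[255,[0,0,0.8],9],[255,[0,0,0.8],14],[255,[0,0,0.8],19],[255,[0,0,0.8],24],[255,[0,0,0.8],29],[255,[0,0,0.8],34],[255,[0,0,0.8],39],[255,[0,0,0.8],44],[255,[0,0,0.8],44]]'

```text
clock: 9.37
eef_pos: [0.542, -0.0679, 0.096]
ee_rot: [180.0, -0.3, -15.4]
wrist_force: [-1.1, 1.2, 13.5]
width: 0.0173
grip_force: 60.0
```

```bash
python3 - <<'E'
from h import *
delta(.5413,-.0668,.0963,-61)
E
```

```text
clock 9.37 tcp [ 0.542  -0.0679  0.096 ] rot [179.98  -0.34 -15.44] F [-1.1  1.2 13.5] M [ 0.2   0.52 -0.07] w 0.0173 g 60.0 j6 86.4
delta mm [-1.  -0.9 -0.3] turn 45.6
```

Turning freely with low torque, so I'll do the rest of the quarter.

Call:
move_arm --deltas '[[255,[0,0,0.2],5],[255,[0,0,0.2],10],[255,[0,0,0.2],15],[255,[0,0,0.2],20],[255,[0,0,0.2],25],[255,[0,0,0.2],30],[255,[0,0,0.2],35],[255,[0,0,0.2],40],[255,[0,0,0.2],44],[255,[0,0,0.2],46],[255,[0,0,0.2],46],[255,[0,0,0.2],46]]'

```text
clock: 10.37
eef_pos: [0.5421, -0.0675, 0.0958]
ee_rot: [-179.7, -0.2, -61.3]
wrist_force: [-0.4, 3.3, 13.1]
width: 0.0176
grip_force: 60.0
```

```bash
python3 - <<'E'
from h import *
delta(.5413,-.0668,.0963,-61)
E
```

```text
clock 10.37 tcp [ 0.5421 -0.0675  0.0958] rot [-179.74   -0.2   -61.28] F [-0.4  3.3 13.1] M [0.6  0.45 0.1 ] w 0.0176 g 60.0 j6 132.2
delta mm [-1.   0.3 -0.5] turn -0.3
```

Call:
move_arm --deltas '[[255,[-0.9,-0.5,-1],0],[255,[-0.9,-0.5,-2],0],[255,[-0.9,-0.5,-3],0],[255,[-0.9,-0.5,-4],0],[255,[-0.9,-0.5,-5],0],[255,[-0.9,-0.5,-6],0],[255,[-0.9,-0.5,-7],0],[255,[-0.9,-0.5,-7],0],[255,[-0.9,-0.5,-7],0]]'

```text
clock: 11.12
eef_pos: [0.5419, -0.0672, 0.1019]
ee_rot: [-179.8, -0.3, -61.3]
wrist_force: [1.1, -0.2, 7.0]
width: 0.0173
grip_force: 60.0
```

```bash
python3 - <<'E'
from h import *
delta(.5413,-.0668,.0963,-61)
E
```

```text
clock 11.12 tcp [ 0.5419 -0.0672  0.1019] rot [-179.77   -0.29  -61.28] F [ 1.1 -0.2  7. ] M [-0.02 -0.07  0.02] w 0.0173 g 60.0 j6 132.3
delta mm [-0.7  0.3  5.6] turn -0.3
```

Origin is about 43.7 mm and the spring force matches, so it's in the pockets. I'll tug up slightly to confirm it's held.

Call:
move_arm --deltas '[[255,[0,0,-1],0],[255,[0,0,-2],0],[255,[0,0,-2.5],0],[255,[0,0,-2.5],0],[255,[0,0,-2.5],0]]'

```text
clock: 11.53
eef_pos: [0.5416, -0.0672, 0.1024]
ee_rot: [-179.8, -0.3, -61.3]
wrist_force: [8.0, -3.2, -4.6]
width: 0.018
grip_force: 59.9
```

```bash
python3 - <<'E'
from h import *
delta(.5413,-.0668,.0963,-61)
E
```

```text
clock 11.53 tcp [ 0.5416 -0.0672  0.1024] rot [-179.75   -0.29  -61.3 ] F [ 8.  -3.2 -4.6] M [-0.39 -1.43  0.11] w 0.0180 g 59.9 j6 132.3
delta mm [-0.6  0.1  6.1] turn -0.3
```

It's held by the lock. I'll relax, open and retreat straight up.

Call:
move_arm --deltas '[[255,[0,0,1.2],0],[255,[0,0,1.2],0],[120,[0,0,1.2],0],[120,[0,0,1.2],0],[120,[0,0,1.2],0],[120,[0,0,1.2],0],[120,[0,0,1.2],0],[120,[0,0,1.2],0],[120,[0,0,1.2],0],[120,[0,0,1.2],0],[120,[0,0,-5],0],[120,[0,0,-20],0],[120,[0,0,-45],0],[120,[0,0,-80],0],[120,[0,0,-110],0],[120,[0,0,-125],0],[120,[0,0,-130],0],[120,[0,0,-130],0],[120,[0,0,-130],0]]'

```text
clock: 13.12
eef_pos: [0.5389, -0.066, 0.2313]
ee_rot: [179.9, 0.1, -61.3]
wrist_force: [0.6, -0.3, 0.1]
width: 0.0501
grip_force: 0.0
```

```bash
python3 - <<'E'
from h import *
delta(.5413,-.0668,.0963,-61)
S=grab("side")
cv2.imwrite("pics/end.png",np.clip(cv2.resize(S["image"][90:240,220:420,::-1],(800,600),interpolation=2)*1.4,0,255).astype(np.uint8))
E
```

```text
clock 13.12 tcp [ 0.5389 -0.066   0.2313] rot [ 1.7994e+02  6.0000e-02 -6.1290e+01] F [ 0.6 -0.3  0.1] M [ 0.11  0.15 -0.05] w 0.0501 g 0.0 j6 132.3
delta mm [  2.   -1.8 135. ] turn -0.3
```

View pics/end.png

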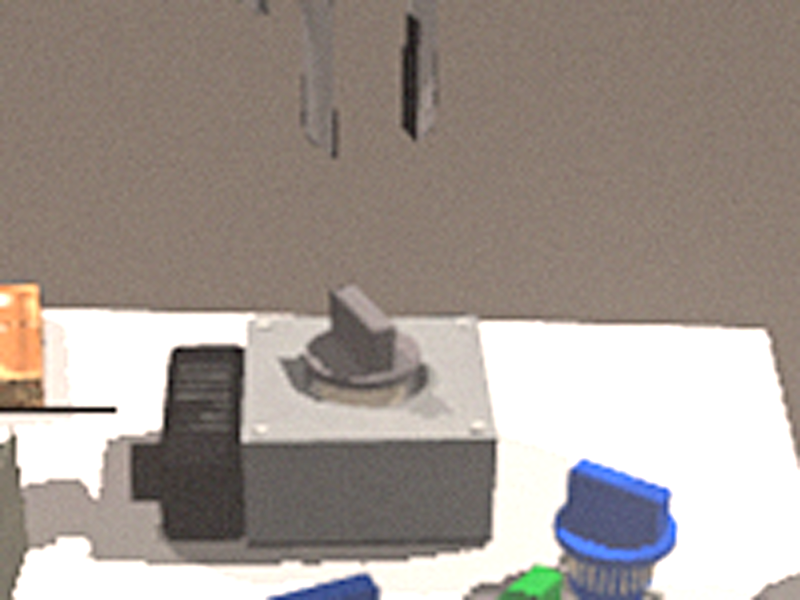

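The picture shows the cartridge upright in the port at about (365,345), with its flange a few mm clear of the box and the gripper well above. Sideways play in the ring is at most 3.5 mm, so I'm handing in.

```bash
python3 -c "
from h import *
print(robot.finish_job())"
```

```text
the job is handed in; nothing more can be done
None
```

The filter cartridge is locked upright in the extractor port and released, and nothing else on the table was touched; the job was handed in at about 13 s, and no verdict came back.

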